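# Take the pre-filter panel out of a bench air-filter unit

## Task

The pre-filter of the bench air-filter unit is due for rinsing: turn both black turn buttons a quarter turn aside so that neither laps over the panel, then lift the filter panel out of its frame by the blue handle without forcing it against the buttons. Lay it gently flat in the grey rinse tray, handle up, let go, leave both buttons turned aside, and leave the other things on the bench where they are.

Things in the scene. Friction and masses are not known exactly. Their poses are not given: they have to be found in the camera images.
- filter_unit: white bench air-filter unit, 200 x 270 x 105 mm (its x, y, z), fixed; origin under its centre at bench level, x to its back (a black outlet spigot sticks out 30 mm there), y to the left. In its flat top (bezel 105 mm above the bench) a 134 x 174 mm opening, 10 mm deep to its ledge, holds the panel flush. Button pivots lie 105 mm from the centre along +y (a) and -y (b)
- filter_panel: filter panel 130 x 170 x 10 mm (its x, y, z), aluminium rim, white pleats, 0.2 to 0.5 kg; origin at the centre of its underside, z up out of the frame; 2 mm play all round in the frame. Across its middle along its x axis stands a blue bow handle
- panel_handle (a point): middle of the blue bow handle's grip bar: a round bar 12 mm thick, 84 mm long along the panel's x axis, its centre line 26 mm above the panel's top face (36 mm above its underside); axes as the panel's
- button_a (a joint): black turn button on the bezel at the panel's left (+y) end. 0: its nose points at the panel's middle and laps 19 mm over the panel's edge; positive turns anticlockwise seen from above; stops at -1.75 and +1.75 rad. Starts within 0.3 rad of 0, may be turned either way, clears the panel beyond 1.2 rad, stays where left (friction about 0.06 N m)
- button_a_grip (a point): on button a's pivot axis, middle of its upright thumb rib: rib 40 mm long, 10 mm thick, from 8 to 27 mm above the bezel, centred on the pivot; this point 17 mm above the bezel, its x along the rib to the nose, z up. The rib stands on a plate 18 mm wide, 2 to 8 mm above the bezel, that reaches 39 mm from the pivot to the nose and 21 mm to the tail
- button_b (a joint): black turn button on the bezel at the panel's right (-y) end. 0: its nose points at the panel's middle and laps 19 mm over the panel's edge; positive turns anticlockwise seen from above; stops at -1.75 and +1.75 rad. Starts within 0.3 rad of 0, may be turned either way, clears the panel beyond 1.2 rad, stays where left (friction about 0.06 N m)
- button_b_grip (a point): on button b's pivot axis, middle of its upright thumb rib: rib 40 mm long, 10 mm thick, from 8 to 27 mm above the bezel, centred on the pivot; this point 17 mm above the bezel, its x along the rib to the nose, z up. The rib stands on a plate 18 mm wide, 2 to 8 mm above the bezel, that reaches 39 mm from the pivot to the nose and 21 mm to the tail
- rinse_tray: grey plastic rinse tray 240 x 280 x 30 mm (its x, y, z), fixed, on four 10 mm feet, rim bead top 44 mm above the bench, inner floor 232 x 272 mm, 14 mm above the bench; empty; origin under its centre at bench level
- wash_bottle: wash bottle, 191 mm tall, blue cap, at the back; origin under its middle
- flask: conical flask, 94 mm tall, pink liquid, at the back; origin under its centre
- white_bottle: white bottle with a red cap, 85 mm tall, at the back; origin under its centre
- dropper_bottle: amber dropper bottle, 100 mm tall, at the back left; origin under its centre
- petri_dish: petri dish, 58 mm across, 15 mm high, at the back between unit and tray; origin under its centre
- forceps: forceps, 120 mm long (its y), lying at the back right; origin under its middle
- beaker: glass beaker, 54 mm across, 69 mm tall, at the left; origin under its centre
- slide_carton: red carton of slides 52 x 86 x 36 mm, at the right; origin under its centre

How it is judged:
On the way, in this order (a step that is already met when the one before it is completed fails the run):
1. both turn buttons are turned aside, clear of the panel ((value of joint button_a above 1.2 rad or value of joint button_a below -1.2 rad) and (value of joint button_b above 1.2 rad or value of joint button_b below -1.2 rad)), for 0.2 s.
2. the panel is lifted out of its frame, above the buttons (z of filter_panel in the frame of filter_unit above 0.135 m), for 0.1 s.
At the end, for the whole second after the job is handed in: The filter panel lies at rest, released, flat on the inner floor of the rinse tray (underside within 6 mm of the floor, tilted less than 0.06 rad, handle up), wholly inside the rim; both turn buttons are still more than 1.2 rad from the closed position (all of step 1 and z of filter_panel in the frame of rinse_tray between 0.008 and 0.02 m and horizontal distance between filter_panel and rinse_tray below 0.09 m and angle between filter_panel's own z axis and vertical below 0.06 rad and linear speed of filter_panel below 0.02 m/s and angular speed of filter_panel below 0.1 rad/s); the robot touches nothing.
It fails at once if the panel is forced against the turn buttons or frame (over 25 N) (contact force between filter_panel and filter_unit above 25 N).
It fails at once if the panel is dropped or slammed into the tray (faster than 0.5 m/s within 20 mm of its floor, as after a fall of some 13 mm) (horizontal distance between filter_panel and rinse_tray below 0.2 m and z of filter_panel in the frame of rinse_tray below 0.034 m and linear speed of filter_panel above 0.5 m/s).
It fails at once if another thing on the bench is pushed more than 30 mm (distance of any of wash_bottle, flask, white_bottle, dropper_bottle, petri_dish, forceps, beaker, slide_carton from where it was at the start of the episode above 0.03 m).
It also fails if it takes over 58 s, if anything falls off the work surface, if the arm or the gripper's body presses on something with over 40 N, if the wrist force passes 120 N, or if a joint passes its speed limit or range.

## Robot

A 7-joint arm with a two-finger parallel gripper is mounted at the origin on a cart in front of the work surface, level with it; the furniture and walls round the work are solid. World frame = base frame: x ahead of the robot, y to its left, z up, the work surface at z = 0. Lengths are in m, angles in rad, forces in N, time in s.
With the tool pointing down it reaches from about 0.4 to 0.875 m from the base axis. Payload 19.3 kg.
Tool frame: the origin (TCP) lies at the very end of the fingers, on their centre line; the grasp point (between the pads) lies 19 mm behind it; z points along the fingers, y is the line along which they close (so a half turn about z gives the same grasp; the last joint's range is limited). The gripper opens to 85 mm and grips with 20 to 120 N. Pads are 22 mm wide; open, the fingers measure 114 mm over their backs; the gripper's body (76 mm by 85 mm) begins 54 mm behind the grasp point. The pads swing forward as they close: fully open they stand 13 mm farther back than shut.
Start: joints at [-1.268, 0.521, -0.036, 1.599, 0.021, 1.021, -0.113], TCP at [0.228, 0.582, 0.231] pointing down, gripper open.
Joint ranges: [-2.91, 2.91], [-0.3, 2.13], [-1.5, 1.42], [0.17, 2.43], [-1.26, 4.41], [0.16, 1.93], [-2.52, 2.52]. Speed limits (rad/s): [1.89, 1.89, 2.39, 2.39, 3.01, 3.01, 3.01].

## Interface

Orientations are given as [roll, pitch, yaw] about the fixed x, y, z axes, in that order (R = Rz(yaw) Ry(pitch) Rx(roll)).
In Python, from workcell import bot, grab_frame, calibration, job gives the robot as it stands.
- The arm moves only by the tool drive_effector, called after "Emit:" as a command line: name --argument value ..., lists and objects as JSON in quotes. Schema: {"type":"object","properties":{"ticks":{"type":"array","items":{"type":"array","items":{"type":"array","items":{"type":"number"},"minItems":7,"maxItems":7},"minItems":1,"maxItems":5},"minItems":1,"maxItems":1},"grip_force":{"type":"number"},"only":{"type":"string"},"quiet":{"type":"boolean"},"lines":{"type":"string"}},"required":["ticks"],"additionalProperties":false}. ticks is a list that holds a single list of rows (three levels of brackets), with 1 to 5 rows, each of 7 numbers: the finger opening in m, then dx, dy, dz in m, then a rotation vector rx, ry, rz in rad; each row is the pose to reach, as a shift and turn from the pose commanded when the call began, along the tool's axes at that moment; what a row does not reach only later rows make up. A row lasts 1/8 s, in which the tool goes at most 0.0625 m and 0.188 rad, less where a joint would pass 70% of its speed; a pose out of reach is approached as far as the arm can. The fingers move at their own pace and stop on an object; grip_force is the grip in N (left out, the last holds). Time passes only in rows, so rows that do not move let the fingers close. The tool returns the time, the measured TCP pose, the force, the opening and the grip force at its end. only (a regular expression) keeps the lines of the reply that match it, lines (a string "A,B") keeps lines A to B, and quiet returns only ok. Input that does not fit is refused with a message, and nothing moves.
- bot.observe(): the state, without advancing time (a new reading comes with each control period).
- grab_frame(name): name is "side" or "top" or "wrist"; returns (picture, depth): 480x640x3 uint8, blue, green, red; 480x640 float32, m along the optical axis (not along the pixel's ray), 0 where there is no reading.
- calibration(name): a dict with "vfov" (degrees; the focal length in pixels is half the picture's height over the tangent of half this angle, whatever the lens; pixels are square), "cx", "cy" (the principal point, pixels), "dist_coeffs" ([k1, k2, p1, p2, k3] as OpenCV has them; the pictures are not rectified), "eye" and "attitude" of the camera in the world. Camera axes: x right, y down, z forward; pixel columns grow to the right and rows downward; lengths in m; the calibration is good to about 2 mm. A picture is of the moment at which its call begins: read the wrist's pose just before it. calibration takes no time and is no camera call; for the wrist camera it gives the pose at the moment of the call.
- job.job_done(): hands the job in; it is judged then, once.
The state is a dict: "clock": time; "qpos": joint angles; "qd": joint speeds; "joint_efforts": joint torques, N m; "position": TCP position; "tool_rot": TCP orientation; "force": force on the tool from outside, world axes, zero at the start; "moment": the same for the moment, N m; "grip_width": finger opening in m; "finger_force": force on a finger pad.
Only numpy, scipy, OpenCV 4.12 (cv2) and the standard library are available. Lean on these libraries where they do the work, as an engineer would, in place of code of your own. Each camera call takes 0.05 s, during which the arm holds its last target. There are 200 camera calls.

## Working session

There is one attempt and no reset: what is moved stays moved. The work goes in short steps, Python scripts to look and compute and a tool call to move; the robot and the scene stay as the last step left them, time stands still between calls to the robot, and variables do not carry over. Pictures are saved under pics/ and viewed, at most 10 in all, crops included, and the job is handed in when it is done.

```bash
ls; mkdir -p pics
```

Create h.py:
```python
import numpy as np, cv2
from workcell import bot, grab_frame, calibration, job
from scipy.spatial.transform import Rotation as R
def cam(n):
    c=calibration(n); f=240/np.tan(np.radians(c["vfov"])/2)
    K=np.array([[f,0,c["cx"]],[0,f,c["cy"]],[0,0,1]]); a=np.array(c["attitude"])
    Rm=a if a.shape==(3,3) else (R.from_euler('xyz',a).as_matrix() if a.size==3 else R.from_quat(a).as_matrix())
    return K,np.array(c["dist_coeffs"],float),np.array(c["eye"]),Rm
def onplane(C,px,z):
    K,d,e,Rm=C; p=cv2.undistortPoints(np.array(px,float).reshape(-1,1,2),K,d).reshape(-1,2)
    r=np.c_[p,np.ones(len(p))]@Rm.T
    return e+r*((z-e[2])/r[:,2])[:,None]
```

Run:
```python
from h import *
s=bot.observe();print({k:np.round(v,3).tolist() for k,v in s.items()})
for n in("top","side"):
    print(calibration(n)); im,d=grab_frame(n);cv2.imwrite(f"pics/{n}0.png",im);np.save(f"{n}0.npy",d)
```

```text
pics
{'clock': 0.0, 'qpos': [-1.268, 0.522, -0.036, 1.6, 0.021, 1.021, -0.113], 'qd': [0.001, 0.0, -0.001, 0.001, -0.0, -0.001, -0.001], 'joint_efforts': [0.001, -92.709, 1.981, -36.995, 0.018, 0.008, 0.0], 'position': [0.228, 0.582, 0.231], 'tool_rot': [-3.14, 0.0, 2.769], 'force': [-0.619, -0.567, 0.636], 'moment': [0.034, 0.022, 0.014], 'finger_force': 0.0, 'grip_width': 0.085}
{'vfov': 54.29015345492732, 'cx': 323.4473268554834, 'cy': 247.40453402712723, 'dist_coeffs': array([-0.02836991,  0.        ,  0.        ,  0.        ,  0.        ]), 'eye': array([0.4573242 , 0.01601363, 1.28531732]), 'attitude': array([-3.00910691e+00, -1.96328195e-03, -1.59214310e+00])}
{'vfov': 55.47471480330126, 'cx': 322.56807902585854, 'cy': 232.55247769595232, 'dist_coeffs': array([-0.00979114,  0.        ,  0.        ,  0.        ,  0.        ]), 'eye': array([ 0.12419553, -0.77451018,  1.09203392]), 'attitude': array([-2.38721302,  0.00672383, -0.58376698])}
```

View pics/top0.png

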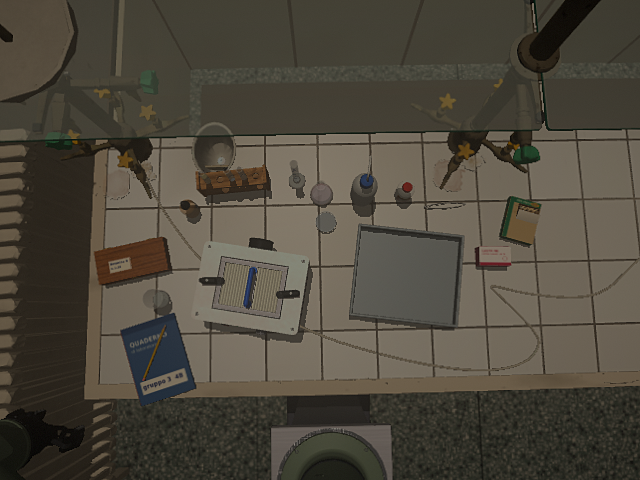

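The top view shows the unit at about (252,287), with buttons at (212,281) and (287,294) and the blue handle at (250,287). The tray is centred near (407,275). Next I'll measure these.

Run:
```python
from h import *
im=cv2.imread("pics/top0.png");C=cam("top")
for p in [(252,287),(407,275)]: print(onplane(C,[p],0.1))
a=cv2.resize(im[225:350,180:320],None,fx=5,fy=5,interpolation=cv2.INTER_CUBIC)
a=cv2.convertScaleAbs(a,alpha=1.3)[:600];cv2.imwrite("pics/c0.png",a)
hsv=cv2.cvtColor(im,cv2.COLOR_BGR2HSV)
blue=cv2.inRange(hsv,(100,120,50),(130,255,255));blue[:, :225]=0;blue[:,280:]=0;blue[:255]=0;blue[320:]=0
ys,xs=np.nonzero(blue);P=onplane(C,np.c_[xs,ys],0.137);r=cv2.minAreaRect(P[:,:2].astype(np.float32));print("handle",len(xs),P.mean(0),r)
# white unit outline, by brightness
g=im.max(2)
dark=cv2.inRange(g,0,45)
for nm,(x0,x1,y0,y1) in dict(a=(195,228,270,292),b=(272,305,284,304)).items():
    m=np.zeros_like(dark);m[y0:y1,x0:x1]=dark[y0:y1,x0:x1];n,l,st,ce=cv2.connectedComponentsWithStats(m)
    k=1+st[1:,4].argmax();ys,xs=np.nonzero(l==k);P=onplane(C,np.c_[xs,ys],0.125)[:,:2]
    print(nm,st[k],P.mean(0),cv2.minAreaRect(P.astype(np.float32)))
d=np.load("top0.npy");print(d[287,250],d[250,290],d[275,407],d[281,205:222],d[294,278:300])
```

```text
[[0.51806787 0.19301734 0.1       ]]
[[ 0.54008674 -0.20019697  0.1       ]]
handle 159 [0.52064139 0.19596737 0.137     ] ((0.5176781415939331, 0.1931043565273285), (0.01789148710668087, 0.0973510667681694), 79.62700653076172)
a [200 277  25   8 117] [0.53509675 0.2893868 ] ((0.5349100232124329, 0.28872552514076233), (0.0598694272339344, 0.017357314005494118), 88.83419036865234)
b [276 288  24  10 129] [0.49852728 0.1017709 ] ((0.501424252986908, 0.10156314820051193), (0.05679196119308472, 0.0221523679792881), 88.80921936035156)
1.1429552 1.2969114 1.2727642 [1.1497219 1.1517857 1.1528361 1.1526661 1.1490747 1.1504625 1.1505135
 1.1518481 1.1479628 1.1523211 1.1631138 1.1673235 1.1701896 1.1706845
 1.1752505 1.1694406 1.1700201] [1.1692548 1.1670594 1.1668807 1.1661893 1.1657124 1.1485513 1.1439947
 1.1463032 1.1459323 1.1513509 1.1482778 1.1494273 1.1497483 1.1491789
 1.145318  1.1479844 1.1520114 1.1513169 1.1464778 1.1501691 1.1515647
 1.1677191]
```

View pics/c0.png

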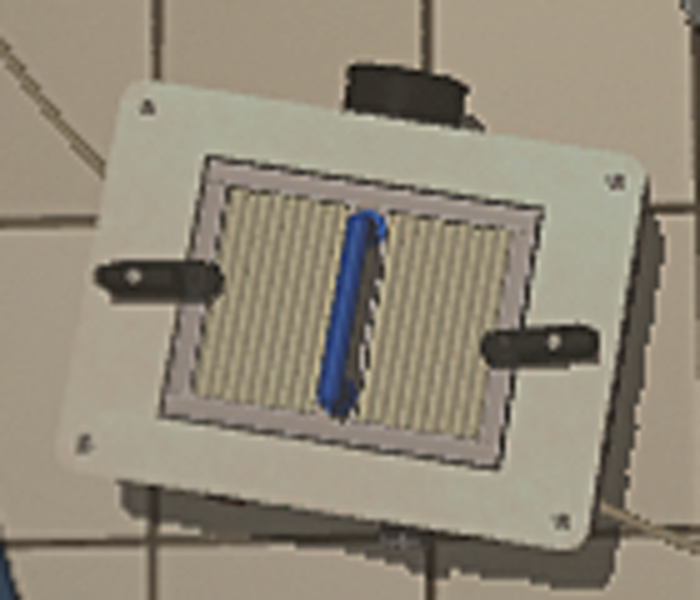

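View pics/side0.png

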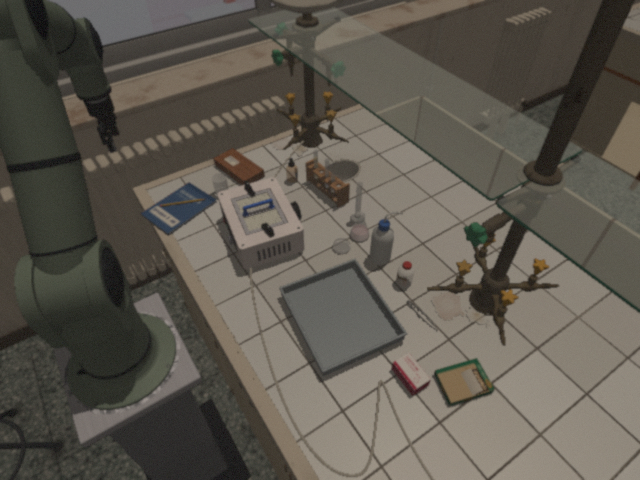

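The crop shows the pivot dots at (133,276) and (555,342), and the opening corners at (208,156), (543,208), (498,467) and (162,415). The side view shows the arm upright at the left and clear of the scene.

Run:
```python
from h import *
C=cam("top");f=lambda L:(np.array(L,float)+.5)/5-.5+[180,225]
q=onplane(C,f([(208,156),(543,208),(498,467),(162,415)]),.105)[:,:2];c=q.mean(0)
print("centre",c,"len",[np.linalg.norm(q[i]-q[i-1]) for i in range(4)])
v=q[0]-q[1]+q[3]-q[2];yaw=np.arctan2(-v[0],v[1]);u=q[0]-q[3]+q[1]-q[2];print("yaw",yaw,np.arctan2(u[1],u[0]))
y=np.array([-np.sin(yaw),np.cos(yaw)]);print("pivots model",c+.105*y,c-.105*y)
print("pivot dots",onplane(C,f([(133,276),(555,342)]),.132)[:,:2])
e=onplane(C,f([(103,275),(215,282),(490,350),(592,342)]),.113)[:,:2];
print("button dirs",e[1]-e[0],e[2]-e[3], np.arctan2(*(e[1]-e[0])[::-1]),np.arctan2(*(e[2]-e[3])[::-1]))
h=onplane(C,f([(366,215),(332,405)]),.137);print("handle mid",h.mean(0),np.arctan2(*(h[0]-h[1])[1::-1]))
im=cv2.imread("pics/top0.png");hsv=cv2.cvtColor(im,cv2.COLOR_BGR2HSV);print(hsv[275,407])
m=np.abs(im.astype(int)-im[275,407]).max(2)<14;n,l,st,ce=cv2.connectedComponentsWithStats(m.astype(np.uint8),connectivity=4);k=l[275,407]
ys,xs=np.nonzero(l==k);print(st[k]);r=cv2.minAreaRect(onplane(C,np.c_[xs,ys],.014)[:,:2].astype(np.float32));print("tray floor",r)
```

```text
centre [0.51861559 0.19705549] len [np.float64(0.13205108045300204), np.float64(0.17256661427572484), np.float64(0.13147511284651545), np.float64(0.17067849796822293)]
yaw -0.17338185344160184 -0.17631658670218406
pivots model [0.53672961 0.30048123] [0.50050157 0.09362976]
pivot dots [[0.53644754 0.30130773]
 [0.49976368 0.09348355]]
button dirs [-0.00465041 -0.05632123] [-0.00291471  0.05093073] -1.6531788377528187 1.6279628684012704
handle mid [0.51751234 0.1938289  0.137     ] -0.17932787326398084
[30 20 88]
[ 350  229  115   98 8648]
tray floor ((0.5489058494567871, -0.21855632960796356), (0.2933880388736725, 0.2518211305141449), 82.36958312988281)
```

Create go.py:
```python
import sys
from h import *
t=list(map(float,sys.argv[1:5])) # x y z yaw(tool)
s=bot.observe();T=R.from_euler('xyz',s["tool_rot"]);G=R.from_euler('xyz',[np.pi,0,t[3]])
print("t",s["clock"],"pos",np.round(s["position"],4),"yaw",round(s["tool_rot"][2],3),"d",np.round(T.inv().apply(np.array(t[:3])-s["position"]),4),"rv",np.round((T.inv()*G).as_rotvec(),3),"q",np.round(s["qpos"],2),"w",s["grip_width"],"F",np.round(s["force"],1))
```

```text
(no output)
```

Emit:
drive_effector --ticks '[[[0.085, -0.39, -0.149, 0.04, 0, 0, 1.28], [0.085, -0.39, -0.149, 0.04, 0, 0, 1.28], [0.085, -0.39, -0.149, 0.04, 0, 0, 1.28], [0.085, -0.39, -0.149, 0.04, 0, 0, 1.28], [0.085, -0.39, -0.149, 0.04, 0, 0, 1.28]]]' --grip_force 40

```text
clock: 0.72
position: [0.459, 0.3713, 0.2013]
tool_rot: [-3.142, -0.0, 1.825]
force: [0.2, 1.4, -0.8]
grip_width: 0.0851
finger_force: 0.0
```

```bash
python3 go.py .5365 .301 .18 1.49
```

```text
t 0.725 pos [0.459  0.3713 0.2013] yaw 1.825 d [-0.0876  0.0573  0.0213] rv [-0.    -0.     0.335] q [-0.94  0.51  0.23  1.74 -0.14  0.91 -0.4 ] w 0.08513838786230964 F [ 0.2  1.4 -0.8]
```

Emit:
drive_effector --ticks '[[[0.085, -0.0876, 0.0573, 0.021, 0, 0, 0.335], [0.085, -0.0876, 0.0573, 0.021, 0, 0, 0.335], [0.085, -0.0876, 0.0573, 0.021, 0, 0, 0.335], [0.085, -0.0876, 0.0573, 0.021, 0, 0, 0.335]]]'

```text
clock: 1.23
position: [0.5353, 0.3034, 0.1802]
tool_rot: [-3.141, 0.0, 1.498]
force: [0.0, -0.1, -0.6]
grip_width: 0.085
finger_force: 0.0
```

Run:
```python
from h import *
im,d=grab_frame("wrist");cv2.imwrite("pics/w1.png",im);np.save("w1.npy",d);c=calibration("wrist");print(c);import pickle;pickle.dump(cam("wrist"),open("w1.pkl","wb"))
```

```bash
python3 go.py .5365 .301 .18 1.49
```

```text
{'vfov': 69.00222583662998, 'cx': 325.0837788111621, 'cy': 228.7848527009636, 'dist_coeffs': array([0.00648661, 0.        , 0.        , 0.        , 0.        ]), 'eye': array([0.54088923, 0.38410915, 0.32180594]), 'attitude': array([ 2.82507765e+00,  1.82388868e-03, -7.30894884e-02])}
t 1.275 pos [0.535  0.3039 0.1804] yaw 1.498 d [-0.0027  0.0017  0.0004] rv [-0.001 -0.     0.008] q [-0.82  0.58  0.31  1.69 -0.22  0.9  -0.5 ] w 0.08487113312426747 F [-0.2 -0.2 -0.1]
```

View pics/w1.png

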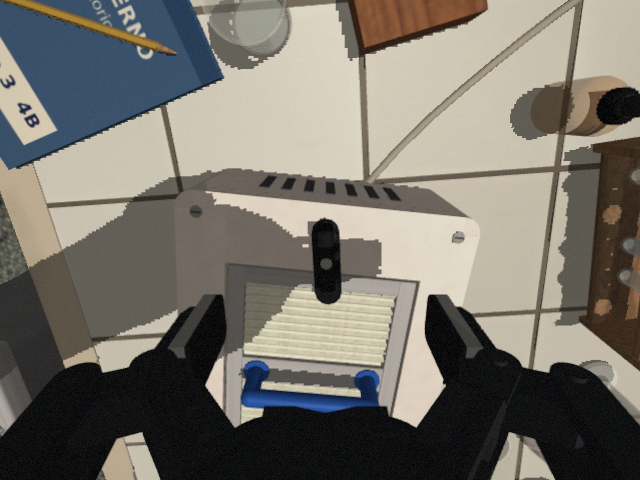

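The wrist view shows button a between (325,220) and (328,303), with its dot at (326,264). I'll check this against the top-view estimate.

Run:
```python
from h import *; import pickle
C=pickle.load(open("w1.pkl","rb"));d=np.load("w1.npy")
for p,z in [((326,264),.132),((326,222),.132),((328,301),.132),((328,301),.113),((230,265),.105),((418,281),.105)]:
    print(p,z,onplane(C,[p],z)[0][:2])
K,dd,e,Rm=C
for p in [(326,264),(326,225),(326,240),(326,290),(326,298),(290,250)]:
    u=cv2.undistortPoints(np.array([[p]],float),K,dd)[0,0]; print(p,np.round(e+Rm@(np.r_[u,1]*d[p[1],p[0]]),4))
C=cam("top");K,dd,e,Rm=C;D=np.load("top0.npy")
for p in [(206,280),(291,293),(214,281),(220,281)]:
    u=cv2.undistortPoints(np.array([[p]],float),K,dd)[0,0]; print("top",p,np.round(e+Rm@(np.r_[u,1]*D[p[1],p[0]]),4))
```

```text
(326, 264) 0.132 [0.53494428 0.30023564]
(326, 222) 0.132 [0.53681999 0.32614313]
(328, 301) 0.132 [0.53438473 0.27552096]
(328, 301) 0.113 [0.53373362 0.26465104]
(230, 265) 0.105 [0.46929139 0.29227183]
(418, 281) 0.105 [0.59614651 0.27109866]
(326, 264) [0.5349 0.3001 0.1317]
(326, 225) [0.5364 0.3208 0.1206]
(326, 240) [0.536  0.3153 0.1319]
(326, 290) [0.5337 0.2825 0.1309]
(326, 298) [0.5325 0.2663 0.1117]
(290, 250) [0.5107 0.2997 0.1037]
top (206, 280) [0.5359 0.3014 0.1335]
top (291, 293) [0.4997 0.0923 0.1343]
top (214, 281) [0.5331 0.2821 0.1316]
top (220, 281) [0.5339 0.271  0.1145]
```

Emit:
drive_effector --ticks '[[[0.085, 0, -0.001, 0.035, 0, 0, 0], [0.06, 0, -0.001, 0.063, 0, 0, 0], [0.06, 0, -0.001, 0.063, 0, 0, 0], [0.06, 0, -0.001, 0.063, 0, 0, 0]]]'

```text
clock: 1.78
position: [0.5349, 0.3037, 0.1187]
tool_rot: [3.141, -0.001, 1.497]
force: [0.6, 0.2, 0.4]
grip_width: 0.0602
finger_force: 0.0
```

```bash
python3 go.py .5355 .3005 .117 1.498
```

```text
t 1.775 pos [0.5349 0.3037 0.1187] yaw 1.497 d [-0.0032  0.0008  0.0017] rv [ 0.001 -0.001 -0.001] q [-0.8   0.66  0.28  1.73 -0.25  0.78 -0.47] w 0.06023658063182663 F [0.6 0.2 0.4]
```

Commanded and measured positions really do differ by about 3 mm, so I'll use the measured values. Next I correct the position and close.

Emit:
drive_effector --ticks '[[[0.06, -0.0032, 0.0008, 0.001, 0, 0, 0], [0.0, -0.0032, 0.0008, 0.001, 0, 0, 0], [0.0, -0.0032, 0.0008, 0.001, 0, 0, 0], [0.0, -0.0032, 0.0008, 0.001, 0, 0, 0], [0.0, -0.0032, 0.0008, 0.001, 0, 0, 0]]]' --grip_force 40

```text
clock: 2.4
position: [0.5355, 0.2998, 0.1168]
tool_rot: [3.141, -0.0, 1.496]
force: [-0.8, -1.1, 4.9]
grip_width: 0.0086
finger_force: 43.3
```

```bash
python3 go.py .5355 .3005 .117 1.498
```

```text
t 2.4 pos [0.5355 0.2998 0.1168] yaw 1.496 d [ 0.0007 -0.0001 -0.0002] rv [ 0.    -0.    -0.002] q [-0.8   0.66  0.28  1.74 -0.25  0.78 -0.47] w 0.008604098880025219 F [-0.8 -1.1  4.9]
```

Emit:
drive_effector --ticks '[[[0, 0, 0, 0, 0, 0, -0.15], [0, 0, 0, 0, 0, 0, -0.3], [0, 0, 0, 0, 0, 0, -0.45], [0, 0, 0, 0, 0, 0, -0.6], [0, 0, 0, 0, 0, 0, -0.75]]]'

```text
clock: 3.02
position: [0.5351, 0.2997, 0.1167]
tool_rot: [-3.141, -0.0, 2.251]
force: [-3.8, -1.0, 6.3]
grip_width: 0.0089
finger_force: 43.5
```

Emit:
drive_effector --ticks '[[[0, 0, 0, 0, 0, 0, -0.15], [0, 0, 0, 0, 0, 0, -0.3], [0, 0, 0, 0, 0, 0, -0.45], [0, 0, 0, 0, 0, 0, -0.6], [0, 0, 0, 0, 0, 0, -0.7]]]'

```text
clock: 3.65
position: [0.5349, 0.2993, 0.1167]
tool_rot: [-3.141, -0.001, 2.95]
force: [-4.6, -4.2, 9.1]
grip_width: 0.0087
finger_force: 43.8
```

Emit:
drive_effector --ticks '[[[0, 0, 0, 0, 0, 0, 0], [0.03, 0, 0, 0, 0, 0, 0], [0.06, 0, 0, 0, 0, 0, 0], [0.06, 0, 0, -0.03, 0, 0, 0], [0.06, 0, 0, -0.06, 0, 0, 0]]]'

```text
clock: 4.28
position: [0.5352, 0.2997, 0.1769]
tool_rot: [-3.141, -0.001, 2.946]
force: [-0.8, 0.4, 0.0]
grip_width: 0.0599
finger_force: 0.0
```

```bash
python3 go.py .4997 .093 .18 1.628
```

```text
t 4.275 pos [0.5352 0.2997 0.1769] yaw 2.946 d [-0.0053 -0.2096 -0.0029] rv [-1.000e-03 -0.000e+00  1.318e+00] q [-0.53  0.56 -0.11  1.68  0.08  0.9   0.7 ] w 0.05990447480296004 F [-0.8  0.4  0. ]
```

Emit:
drive_effector --ticks '[[[0.085, -0.0053, -0.2096, -0.01, 0, 0, 1.318], [0.085, -0.0053, -0.2096, -0.01, 0, 0, 1.318], [0.085, -0.0053, -0.2096, -0.01, 0, 0, 1.318], [0.085, -0.0053, -0.2096, -0.01, 0, 0, 1.318], [0.085, -0.0053, -0.2096, -0.01, 0, 0, 1.318]]]'

```text
clock: 4.9
position: [0.4998, 0.091, 0.1869]
tool_rot: [3.141, 0.0, 1.999]
force: [-0.7, 0.1, 0.9]
grip_width: 0.0847
finger_force: 0.0
```

```bash
python3 go.py .4997 .093 .18 1.628
```

```text
t 4.9 pos [0.4998 0.091  0.1869] yaw 1.999 d [0.0019 0.0007 0.0069] rv [0.    0.    0.371] q [-0.4   0.4   0.14  1.96 -0.07  0.79  0.2 ] w 0.0847361435798401 F [-0.7  0.1  0.9]
```

Emit:
drive_effector --ticks '[[[0.085, 0.0019, 0.0007, 0.007, 0, 0, 0.186], [0.085, 0.0019, 0.0007, 0.007, 0, 0, 0.371], [0.085, 0.0019, 0.0007, 0.007, 0, 0, 0.371], [0.085, 0.0019, 0.0007, 0.007, 0, 0, 0.371]]]'

```text
clock: 5.4
position: [0.4997, 0.0953, 0.1796]
tool_rot: [3.141, -0.0, 1.642]
force: [-0.3, 0.1, -0.0]
grip_width: 0.0851
finger_force: 0.0
```

Run:
```python
from h import *
im,d=grab_frame("wrist");cv2.imwrite("pics/w2.png",im);np.save("w2.npy",d);import pickle;pickle.dump(cam("wrist"),open("w2.pkl","wb"))
```

```bash
python3 go.py .4997 .093 .117 1.628
```

```text
t 5.45 pos [0.4997 0.0952 0.1796] yaw 1.641 d [-0.0022 -0.0002  0.0626] rv [ 0.    -0.     0.013] q [-0.48  0.42  0.22  1.96 -0.13  0.77 -0.11] w 0.08500006343214475 F [0.1 0.3 0.2]
```

View pics/w2.png

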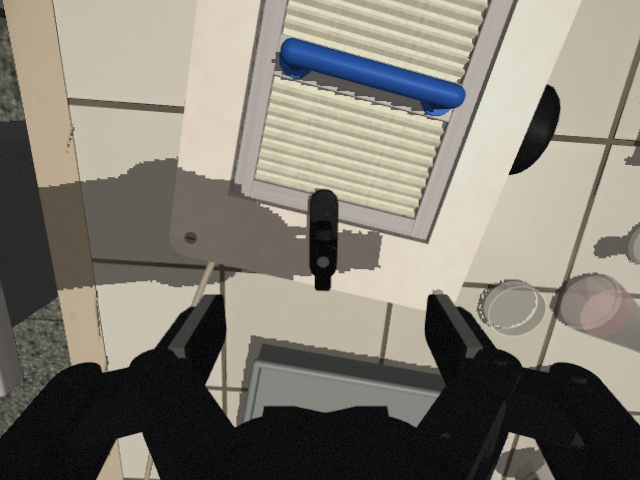

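Button b's nose is at (323,193) and its pivot dot at (323,262). The handle runs from (290,50) to (455,97).

Run:
```python
from h import *; import pickle
C=pickle.load(open("w2.pkl","rb"))
print(onplane(C,[(323,262)],.132),onplane(C,[(323,193)],.113))
h=onplane(C,[(289,49),(455,96)],.133);print("handle",h.mean(0),h)
```

```text
[[0.49840009 0.09312373 0.132     ]] [[0.49574354 0.13017238 0.113     ]]
handle [0.51636721 0.19639905 0.133     ] [[0.47434498 0.20412738 0.133     ]
 [0.55838945 0.18867071 0.133     ]]
```

Emit:
drive_effector --ticks '[[[0.085, -0.0022, 0, 0.035, 0, 0, 0], [0.06, -0.0022, 0, 0.063, 0, 0, 0.0], [0.06, -0.0022, 0, 0.063, 0, 0, 0]]]'

```text
clock: 5.82
position: [0.4989, 0.0925, 0.1153]
tool_rot: [-3.139, 0.001, 1.639]
force: [0.1, -1.0, 0.8]
grip_width: 0.0601
finger_force: 0.0
```

```bash
python3 go.py .4997 .093 .117 1.64
```

```text
t 5.825 pos [0.4989 0.0925 0.1153] yaw 1.639 d [ 0.0004  0.0008 -0.0017] rv [-0.003  0.001 -0.001] q [-0.45  0.52  0.19  2.01 -0.16  0.63 -0.07] w 0.06005630414262619 F [ 0.1 -1.   0.8]
```

Emit:
drive_effector --ticks '[[[0.02, 0.0005, 0, -0.001, 0, 0, 0], [0.0, 0.0005, 0, -0.001, 0, 0, 0], [0.0, 0.0005, 0, -0.001, 0, 0, 0], [0.0, 0.0005, 0, -0.001, 0, 0, 0]]]' --grip_force 40

```text
clock: 6.32
position: [0.4988, 0.0935, 0.1183]
tool_rot: [-3.14, -0.0, 1.638]
force: [-11.9, 0.1, 19.1]
grip_width: 0.009
finger_force: 42.4
```

Emit:
drive_effector --ticks '[[[0, 0, 0, 0, 0, 0, -0.15], [0, 0, 0, 0, 0, 0, -0.3], [0, 0, 0, 0, 0, 0, -0.45], [0, 0, 0, 0, 0, 0, -0.6], [0, 0, 0, 0, 0, 0, -0.75]]]'

```text
clock: 6.95
position: [0.4982, 0.0932, 0.1183]
tool_rot: [-3.139, -0.002, 2.393]
force: [-17.0, -1.8, 20.9]
grip_width: 0.0089
finger_force: 42.8
```

Emit:
drive_effector --ticks '[[[0, 0, 0, 0, 0, 0, -0.15], [0, 0, 0, 0, 0, 0, -0.3], [0, 0, 0, 0, 0, 0, -0.45], [0, 0, 0, 0, 0, 0, -0.55], [0, 0, 0, 0, 0, 0, -0.55]]]'

```text
clock: 7.58
position: [0.4979, 0.0928, 0.1183]
tool_rot: [-3.14, -0.003, 2.939]
force: [-18.8, -2.6, 25.2]
grip_width: 0.0086
finger_force: 43.3
```

Emit:
drive_effector --ticks '[[[0.03, 0, 0, 0, 0, 0, 0], [0.06, 0, 0, 0, 0, 0, 0], [0.06, 0, 0, -0.03, 0, 0, 0], [0.06, 0, 0, -0.06, 0, 0, 0], [0.06, 0, 0, -0.06, 0, 0, 0]]]'

```text
clock: 8.2
position: [0.501, 0.0937, 0.1794]
tool_rot: [3.14, 0.003, 2.938]
force: [0.0, -0.6, -0.2]
grip_width: 0.0601
finger_force: 0.0
```

```bash
python3 go.py .517 .1965 .175 2.966
```

```text
t 8.2 pos [0.501  0.0937 0.1794] yaw 2.938 d [0.0052 0.1039 0.0046] rv [ 0.001  0.003 -0.028] q [-0.17  0.41 -0.18  1.95  0.1   0.79  0.97] w 0.0600832595155573 F [ 0.  -0.6 -0.2]
```

Emit:
drive_effector --ticks '[[[0.06, 0.005, 0.06, 0.0, 0, 0, -0.028], [0.06, 0.005, 0.104, 0.0, 0, 0, -0.028], [0.06, 0.005, 0.104, 0.0, 0, 0, -0.028], [0.06, 0.005, 0.104, 0.0, 0, 0, -0.028]]]'

```text
clock: 8.7
position: [0.5157, 0.1957, 0.1768]
tool_rot: [-3.141, -0.001, 2.966]
force: [-1.2, -0.9, 0.0]
grip_width: 0.0597
finger_force: 0.0
```

Run:
```python
from h import *
im,d=grab_frame("wrist");cv2.imwrite("pics/w3.png",im);np.save("w3.npy",d);import pickle;pickle.dump(cam("wrist"),open("w3.pkl","wb"))
im,d=grab_frame("top");cv2.imwrite("pics/top1.png",im);b=cv2.resize(im[180:360,180:480],None,fx=2,fy=2);cv2.imwrite("pics/c1.png",np.hstack([cv2.resize(b,(600,360))]))
```

```bash
python3 go.py .517 .1965 .112 2.966
```

```text
t 8.8 pos [0.5159 0.1951 0.1772] yaw 2.964 d [-0.0009  0.0016  0.0652] rv [-0.001 -0.    -0.002] q [-0.33  0.48 -0.19  1.84  0.12  0.83  0.81] w 0.0598904532522652 F [-0.4  0.9 -0.3]
```

View pics/w3.png

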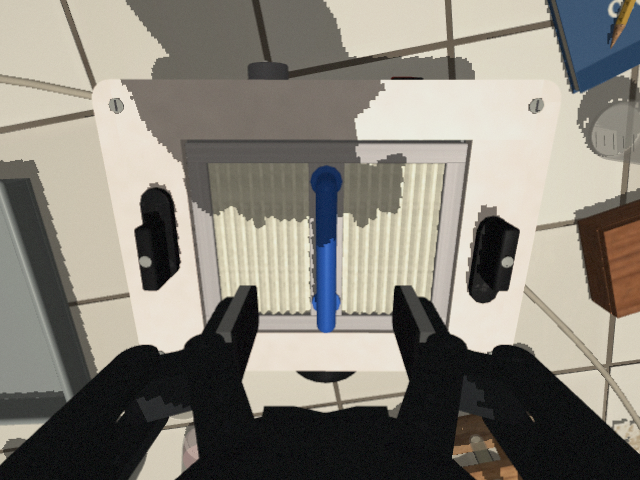

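Both buttons lie parallel to the panel's edges, clear of it. The handle bar runs from (326,180) to (326,322).

Run:
```python
from h import *; import pickle
C=pickle.load(open("w3.pkl","rb"))
h=onplane(C,[(326,178),(326,325)],.131);print("handle",h.mean(0),np.linalg.norm(h[0]-h[1]),np.arctan2(*(h[0]-h[1])[1::-1]))
im=cv2.imread("pics/top0.png");C=cam("top")
m=np.abs(im.astype(int)-im[275,407]).max(2)<14;m=cv2.morphologyEx(m.astype(np.uint8),cv2.MORPH_OPEN,np.ones((5,5)));n,l,st,ce=cv2.connectedComponentsWithStats(m);k=l[275,407]
ys,xs=np.nonzero(l==k);b=cv2.boxPoints(cv2.minAreaRect(np.c_[xs,ys].astype(np.float32)));print("box px",b)
# crisp floor edges via depth: heights
D=np.load("top0.npy");K,dd,e,Rm=C
YY,XX=np.mgrid[215:345,335:480];u=cv2.undistortPoints(np.c_[XX.ravel(),YY.ravel()].astype(float).reshape(-1,1,2),K,dd).reshape(-1,2)
P=e+(np.c_[u,np.ones(len(u))]*D[YY.ravel(),XX.ravel()][:,None])@Rm.T
s=(P[:,2]>.032)&(P[:,2]<.055);mm=cv2.morphologyEx(s.reshape(YY.shape).astype(np.uint8),cv2.MORPH_CLOSE,np.ones((3,3)))
n,l,st,_=cv2.connectedComponentsWithStats(mm);k=1+st[1:,4].argmax();Q=P[(l.ravel()==k)&s][:,:2]
print("rim",len(Q),cv2.minAreaRect(Q.astype(np.float32)))
```

```text
handle [0.51407906 0.19650758 0.131     ] 0.09148267411707592 2.9649695577396202
box px [[351.91232 312.8329 ]
 [360.54794 230.79454]
 [459.66025 241.22742]
 [451.02463 323.26575]]
rim 1309 ((0.5453272461891174, -0.2117799073457718), (0.2898165285587311, 0.24861113727092743), 82.22949981689453)
```

Emit:
drive_effector --ticks '[[[0.06, 0, 0, 0.035, 0, 0, 0], [0.06, -0.0009, 0.001, 0.064, 0, 0, 0.0], [0.06, -0.0009, 0.001, 0.064, 0, 0, 0.0], [0.06, -0.0009, 0.001, 0.064, 0, 0, 0.0]]]'

```text
clock: 9.3
position: [0.5175, 0.1968, 0.1145]
tool_rot: [3.141, 0.001, 2.965]
force: [-0.3, -0.5, 0.1]
grip_width: 0.0599
finger_force: 0.0
```

```bash
python3 go.py .517 .1962 .112 2.966
```

```text
t 9.3 pos [0.5175 0.1968 0.1145] yaw 2.965 d [ 0.0004 -0.0007  0.0025] rv [ 0.     0.001 -0.001] q [-0.34  0.57 -0.18  1.88  0.15  0.7   0.79] w 0.059854672028210765 F [-0.3 -0.5  0.1]
```

Emit:
drive_effector --ticks '[[[0.03, 0, -0.0007, 0.002, 0, 0, 0], [0.0, 0, -0.0007, 0.002, 0, 0, 0], [0.0, 0, -0.0007, 0.002, 0, 0, 0], [0.0, 0, -0.0007, 0.002, 0, 0, 0], [0.0, 0, -0.0007, 0.002, 0, 0, 0]]]' --grip_force 60

```text
clock: 9.93
position: [0.5171, 0.1965, 0.1121]
tool_rot: [3.141, 0.001, 2.966]
force: [-2.0, -0.0, 6.8]
grip_width: 0.0098
finger_force: 58.4
```

```bash
python3 go.py .517 .1962 .112 2.966
```

```text
t 9.925 pos [0.5171 0.1965 0.1121] yaw 2.966 d [ 0.     -0.0003  0.0001] rv [ 0.     0.001 -0.   ] q [-0.34  0.57 -0.18  1.89  0.15  0.7   0.79] w 0.009795010568070969 F [-2.  -0.   6.8]
```

Gripped. I'll lift slowly, straight up.

Emit:
drive_effector --ticks '[[[0, 0, 0, -0.004, 0, 0, 0], [0, 0, 0, -0.009, 0, 0, 0], [0, 0, 0, -0.015, 0, 0, 0], [0, 0, 0, -0.022, 0, 0, 0], [0, 0, 0, -0.03, 0, 0, 0]]]'

```text
clock: 10.55
position: [0.5169, 0.1964, 0.142]
tool_rot: [-3.142, 0.0, 2.966]
force: [-0.5, 0.9, -2.8]
grip_width: 0.0101
finger_force: 58.5
```

Emit:
drive_effector --ticks '[[[0, 0, 0, -0.015, 0, 0, 0], [0, 0, 0, -0.035, 0, 0, 0], [0, 0, 0, -0.055, 0, 0, 0], [0, 0, 0, -0.07, 0, 0, 0], [0, 0, 0, -0.07, 0, 0, 0]]]'

```text
clock: 11.18
position: [0.5173, 0.1966, 0.2126]
tool_rot: [3.141, 0.002, 2.966]
force: [0.7, -0.1, -3.5]
grip_width: 0.0097
finger_force: 58.5
```

```bash
python3 go.py .545 -.212 .2 3.005
```

```text
t 11.175 pos [0.5173 0.1966 0.2126] yaw 2.966 d [-0.0987 -0.3975  0.0124] rv [ 0.001  0.002 -0.039] q [-0.32  0.43 -0.2   1.81  0.11  0.91  0.83] w 0.009728511845402101 F [ 0.7 -0.1 -3.5]
```

Emit:
drive_effector --ticks '[[[0, -0.006, -0.025, 0, 0, 0, 0], [0, -0.017, -0.07, 0, 0, 0, 0], [0, -0.03, -0.12, 0, 0, 0, -0.02], [0, -0.042, -0.17, 0, 0, 0, -0.02], [0, -0.055, -0.22, 0, 0, 0, -0.03]]]'

```text
clock: 11.8
position: [0.5322, -0.0314, 0.2109]
tool_rot: [-3.141, -0.001, 2.996]
force: [0.5, -0.3, -2.8]
grip_width: 0.01
finger_force: 58.6
```

Emit:
drive_effector --ticks '[[[0, -0.012, -0.05, 0, 0, 0, 0], [0, -0.025, -0.1, 0, 0, 0, 0], [0, -0.036, -0.145, 0, 0, 0, -0.01], [0, -0.042, -0.17, 0, 0, 0, -0.01], [0, -0.044, -0.178, 0, 0, 0, -0.01]]]'

```text
clock: 12.42
position: [0.5496, -0.2139, 0.2106]
tool_rot: [-3.141, -0.001, 3.004]
force: [0.2, 0.1, -2.5]
grip_width: 0.0101
finger_force: 58.6
```

```bash
python3 go.py .545 -.212 .031 3.005
```

Run:
```python
from h import *
im,d=grab_frame("top");a=cv2.resize(im[200:360,180:500],None,fx=2.4,fy=2.4);cv2.imwrite("pics/c2.png",a)
```

```text
t 12.425 pos [ 0.5496 -0.2139  0.2106] yaw 3.004 d [0.0046 0.0013 0.1796] rv [-0.    -0.001 -0.001] q [ 0.35  0.49 -0.11  1.71  0.06  0.94  1.65] w 0.010051778156721109 F [ 0.2  0.1 -2.5]
```

View pics/c2.png

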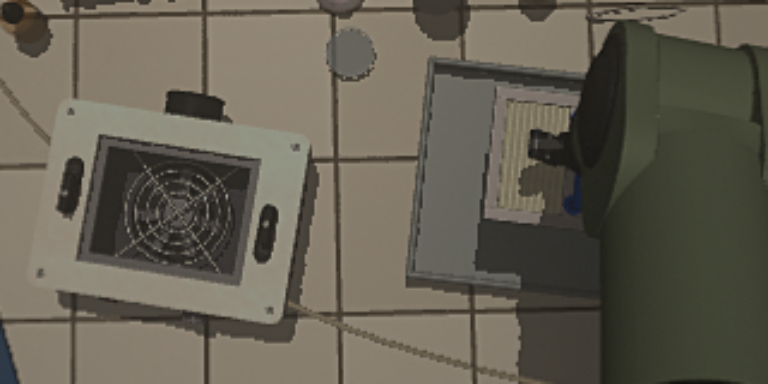

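The frame is empty and both buttons are aside. The panel hangs over the tray, so I'll lower it.

Emit:
drive_effector --ticks '[[[0, 0.003, 0.001, 0.03, 0, 0, 0], [0, 0.004, 0.001, 0.075, 0, 0, 0], [0, 0.004, 0.001, 0.115, 0, 0, 0], [0, 0.004, 0.001, 0.145, 0, 0, 0], [0, 0.004, 0.001, 0.16, 0, 0, 0]]]'

```text
clock: 13.1
position: [0.5459, -0.2093, 0.0499]
tool_rot: [3.141, -0.002, 3.007]
force: [0.1, -0.2, -2.6]
grip_width: 0.0101
finger_force: 58.7
```

Emit:
drive_effector --ticks '[[[0, 0, 0, 0.004, 0, 0, 0], [0, 0, 0, 0.008, 0, 0, 0], [0, 0, 0, 0.011, 0, 0, 0], [0, 0, 0, 0.014, 0, 0, 0], [0, 0, 0, 0.016, 0, 0, 0]]]'

```text
clock: 13.72
position: [0.5465, -0.2108, 0.0356]
tool_rot: [-3.142, 0.0, 3.006]
force: [0.0, -0.2, -2.7]
grip_width: 0.0097
finger_force: 58.7
```

```bash
python3 go.py .545 -.212 .031 3.005
```

```text
t 13.725 pos [ 0.5465 -0.2108  0.0356] yaw 3.006 d [ 0.0013 -0.0013  0.0046] rv [-0.     0.     0.001] q [ 0.33  0.73 -0.09  1.83  0.11  0.59  1.61] w 0.009677754161924266 F [ 0.  -0.2 -2.7]
```

Emit:
drive_effector --ticks '[[[0, 0, 0, 0.002, 0, 0, 0], [0, 0, 0, 0.0035, 0, 0, 0], [0, 0, 0, 0.0045, 0, 0, 0], [0, 0, 0, 0.0045, 0, 0, 0]]]'

```text
clock: 14.22
position: [0.5464, -0.2108, 0.0311]
tool_rot: [-3.142, 0.0, 3.006]
force: [-1.4, 0.8, 1.2]
grip_width: 0.01
finger_force: 59.2
```

Contact: the weight has come off the wrist. I'll release and retreat.

Emit:
drive_effector --ticks '[[[0.015, 0, 0, 0, 0, 0, 0], [0.03, 0, 0, 0, 0, 0, 0], [0.05, 0, 0, 0, 0, 0, 0], [0.06, 0, 0, 0, 0, 0, 0], [0.06, 0, 0, -0.01, 0, 0, 0]]]'

```text
clock: 14.85
position: [0.546, -0.2106, 0.0409]
tool_rot: [3.141, -0.001, 3.006]
force: [0.3, -0.8, 0.4]
grip_width: 0.0601
finger_force: 0.0
```

Emit:
drive_effector --ticks '[[[0.06, 0, 0, -0.03, 0, 0, 0], [0.06, 0, 0, -0.07, 0, 0, 0], [0.06, 0, 0, -0.12, 0, 0, 0], [0.06, 0, 0, -0.17, 0, 0, 0], [0.06, 0, 0, -0.18, 0, 0, 0]]]'

```text
clock: 15.48
position: [0.5475, -0.2112, 0.225]
tool_rot: [-3.141, 0.005, 3.006]
force: [0.1, 0.1, -0.7]
grip_width: 0.06
finger_force: 0.0
```

Run:
```python
from h import *
im,d=grab_frame("wrist");a,_=grab_frame("side");cv2.imwrite("pics/fin.png",np.hstack([cv2.resize(im,(400,300)),cv2.resize(a[140:400,180:527],(400,300))]))
```

```text
(no output)
```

View pics/fin.png

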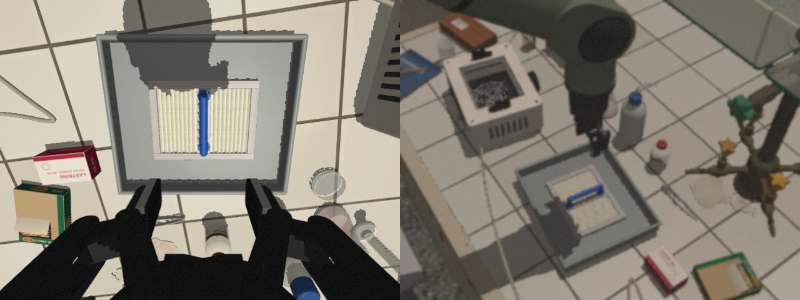

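The panel lies flat inside the tray with its handle up, around (205,120) in the left half, and the gripper is clear of it. I'm handing the job in.

```bash
python3 -c "
from workcell import job;print(job.job_done())"
```

```text
the job is handed in; nothing more can be done
None
```

I turned both buttons aside, lifted the panel out and laid it flat in the rinse tray with its handle up, then let go and handed the job in at about 15.5 s; the hand-in returned no verdict.

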